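# Shut the red gas valve under the sliding cover

### The job

On the lab bench, push the yellow cover of the green gas valve box along its track, fully aside onto the closed half of the box, so that the valves are revealed; then push the red valve handle a quarter turn, its free end swinging towards the closed half of the box, until it is fully shut. Only push with the fingertips: do not pick up or lift the cover or anything else, leave the blue valve handle as it is, and leave the bottle, the beaker and the tube rack where they stand. Finish with the hand clear of everything.

Things in the scene. Friction and masses are not known exactly. Their poses are not given: they have to be found in the camera images.
- box: Green valve box fixed to the bench, 167 mm along x, 472 along y, 85 high. Origin: centre of its underside, z up. The -y half is an open bay (inside x -65 to 65 mm, y -220 to 0, floor at z 10) with two valves; the +y half is closed by a grey deck. The cover lies at z 75 mm, between rigid lips rising to z 85 mm (inner faces at x +-77.5, y +-228 mm).
- cover: Loose yellow cover plate, 0.3-0.6 kg, 152 mm along x, 236 along y, 8 thick, lying on the box; lips guide it along the box's y, light friction (a few N). A black push rib on its top centre is 90 mm along x, 14 along y, from z 8 to 30 mm. Origin: centre of its underside, axes as the box's; starts at box y -108 to -90 mm (hides the bay); fully aside, at the +y end stop, it is at box y +110 mm.
- valve_red: Brass valve on a steel pipe, fixed in the bay, carrying the red handle. Origin: on the handle's vertical turning axis, level with the box's underside; axes as the box's. It stands at box x 45 mm and at box y -165 or -78 mm; the blue valve has the other place. Brass and pipe stay below z 54 mm.
- red_handle (a joint): Turn of the red handle about the vertical axis through valve_red's origin, rad. 0 = open, pointing along the box's -x; grows as it swings towards the box's +y; 1.57 = fully shut, at the stop, pointing along the box's +y. Starts between 0 and 0.2. Friction about 0.12 N m (3 N at 45 mm); stays where it is left.
- red_tip (a point): Free end of the red handle, 58 mm from its turning axis, at mid-height of the bar (z 60 mm above the box's underside). The bar is 14 mm wide and 12 mm high (z 54 to 66 mm), with a hub of 13 mm radius on the axis.
- valve_blue: The same valve with a blue handle, in the other place. To be left alone.
- blue_handle (a joint): Turn of the blue handle, as red_handle. Starts between 0 and 0.2 and must stay there.
- blue_tip (a point): Free end of the blue handle, as red_tip.
- bottle: Loose amber bottle, 52 mm diameter, 95 mm high, standing beyond the box's far (+x) side. Origin: centre of its underside.
- beaker: Loose glass beaker, 64 mm across the rim, 75 mm high, on the robot's side of the box. Origin: centre of its underside.
- rack: Loose clear tube rack with capped tubes, 60 x 130 mm, 48 mm high, on the robot's side of the box. Origin: centre of its underside.

How it is judged:
By the outcome, as a careful person would: the job done as asked, in the order asked, and still so for the second after the job is handed in, with the robot touching nothing.
It also fails if it takes over 45 s, if anything falls off the work surface, if the arm or the gripper's body presses on something with over 40 N, if the wrist force passes 120 N, or if a joint passes its speed limit or range.

### The arm

A 7-joint arm with a two-finger parallel gripper is mounted at the origin on the work surface. World frame = base frame: x ahead of the robot, y to its left, z up, the work surface at z = 0. Lengths are in mm, angles in rad, forces in N, time in s.
With the tool pointing down it reaches from about 400 to 900 mm from the base axis. Payload 5.5 kg.
Tool frame: the origin (TCP) lies midway between the tips of the shut fingers; the grasp point (between the pads) lies 19 mm behind it (arm.tcp_to_grasp is the distance from the TCP to the grasp point, in mm); z points along the fingers, y is the direction in which the jaws open and shut (so a half turn about z gives the same grasp; the last joint's range is limited). The gripper opens to 85 mm and grips with 20 to 120 N. Pads are 22 mm wide; open, the fingers measure 114 mm over their backs; the gripper's body (76 mm by 85 mm) begins 54 mm behind the grasp point. The pads swing forward as they close: fully open they stand 13 mm farther back than shut.
Start: joints at [-0.98, 0.501, -0.427, 1.55, 0.221, 1.138, -0.21], TCP at [209.237, 615.402, 231.31] pointing down, gripper open.
Joint ranges: [-2.88, 2.88], [-0.31, 2.03], [-1.54, 1.56], [0.2, 2.42], [-1.41, 4.55], [0.19, 2.02], [-2.57, 2.57]. Speed limits (rad/s): [2.57, 2.57, 3.14, 3.14, 3.14, 3.14, 3.14].

### API

Orientations are given as a unit quaternion [x, y, z, w].
In Python, from station import arm, effector, solve_ik, readout, optics, sign_off gives the robot as it stands. Calls block until the motion is done:
- arm.goto(position, orientation): joint-space move of the TCP to a pose.
- arm.move_l(position, rot=None, rate=150): straight line of the TCP; rot=None keeps the orientation; rate is the mean speed in mm/s.
- arm.set_joints(angles): joint-space move.
- effector.open_jaws() and effector.gripper_close(): open the fingers fully, or close them until they stop; the grip force is fixed at half the most.
- arm.pause(seconds).
- solve_ik(position, orientation): joint angles nearest the present ones, or None.
- readout.sense(): the state.
- optics.get_image(name): name is "scene" or "top" or "wrist"; returns a dict with "image" (384x512x3 uint8, blue, green, red), "K" (3x3 intrinsics, pixels), "dist" ([k1, k2, p1, p2, k3] as OpenCV has them; the pictures are not rectified), "origin" and "orientation" of the camera in the world; the wrist camera has in their place "T_tool_cam" (4x4, takes a point from camera to tool coordinates, whose origin is the TCP and whose axes are the flange's). Camera axes: x right, y down, z forward; pixel columns grow to the right and rows downward; lengths in mm; the calibration is good to about 2 mm. A picture is of the moment at which its call begins: read the wrist's pose just before it. There is no depth.
A pose or a line that the arm cannot do raises arm.PlanningError and nothing moves.
- sign_off(): hands the job in, once; it reports no verdict.
The state is a dict: "t": time; "q": joint angles; "dq": joint speeds; "joint_torque": joint torques, N m; "ee_pos": TCP position; "tool_rot": TCP orientation; "force": force on the tool from outside, world axes, zero at the start; "torque": the same for the moment, N m; "gripper_width": opening from 0.0 (shut) to 1.0 (fully open).
Only numpy, scipy, OpenCV 4.12 (cv2) and the standard library are available. Lean on these libraries where they do the work, as an engineer would, in place of code of your own. Each camera call takes 0.05 s, during which the arm holds its last target. There are 200 camera calls.

## Working session

There is one attempt and no reset: what is moved stays moved. The work goes in short steps, each a Python script; the robot and the scene stay as the last script left them, time stands still between calls to the robot, and variables do not carry over. Pictures are saved under pics/ and viewed, about 8 in all and at most 12, crops included, and the job is handed in when it is done.

```bash
mkdir -p pics; ls; python3 - <<'E'
from station import optics, readout
import cv2,numpy as np,pickle
D={}
for n in ("scene","top"):
    d=optics.get_image(n); D[n]=d; cv2.imwrite(f"pics/{n}0.png",d["image"]); print(n,d["K"],d["dist"],d["origin"],d["orientation"])
pickle.dump(D,open("d0.pkl","wb"))
cv2.imwrite("pics/both0.png",cv2.resize(np.vstack([D["scene"]["image"],D["top"]["image"]]),None,fx=.78,fy=.78))
s=readout.sense();print(s["t"],s["ee_pos"],s["tool_rot"],s["force"])
E
```

```text
pics
scene [[403.07869601   0.         257.14560557]
 [  0.         403.07869601 189.44531409]
 [  0.           0.           1.        ]] [-0.06578298  0.          0.          0.          0.        ] [990.93108528 375.40337013 545.92338522] [ 0.39007163  0.81323294 -0.38483182 -0.19596116]
top [[410.53326782   0.         247.40406013]
 [  0.         410.53326782 192.95839679]
 [  0.           0.           1.        ]] [-0.08744498  0.          0.          0.          0.        ] [377.95345815  27.3498798  903.6631301 ] [ 0.70998158 -0.69736356  0.06513645 -0.07326307]
0.1 [209.1174928  614.75525475 230.32933156] [ 1.63162067e-01  9.86598855e-01 -8.98347149e-04 -1.80405252e-04] [ 0.17921762 -1.24712562  0.10469702]
```

View pics/both0.png

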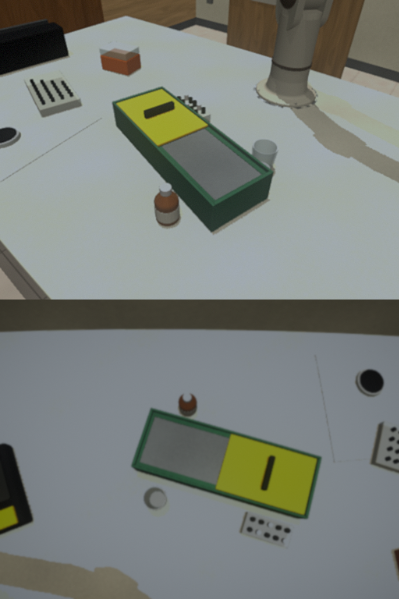

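```bash
cat >h.py <<'E'
import cv2,numpy as np
from scipy.spatial.transform import Rotation as R
def ray(d,px,z):
    px=np.asarray(px,float).reshape(-1,1,2)
    n=cv2.undistortPoints(px,np.array(d["K"]),np.array(d["dist"]))[:,0]
    v=R.from_quat(d["orientation"]).apply(np.c_[n,np.ones(len(n))]); o=np.array(d["origin"])
    return (o+v*((z-o[2])/v[:,2])[:,None])[:,:2]
def proj(d,P):
    r=R.from_quat(d["orientation"]).inv(); 
    return cv2.projectPoints(np.asarray(P,float).reshape(-1,1,3),r.as_rotvec(),r.apply(-np.array(d["origin"])),np.array(d["K"]),np.array(d["dist"]))[0][:,0]
def biggest(m):
    c,_=cv2.findContours(m.astype(np.uint8),cv2.RETR_EXTERNAL,cv2.CHAIN_APPROX_NONE)
    return max(c,key=cv2.contourArea)
def masks(im):
    h=cv2.cvtColor(im,cv2.COLOR_BGR2HSV); H,S,V=[h[...,i].astype(int) for i in range(3)]
    return dict(yellow=(abs(H-30)<6)&(S>150)&(V>90), green=(H>50)&(H<95)&(S>90), h=h)
E
python3 - <<'E'
from h import *; import pickle
D=pickle.load(open("d0.pkl","rb"))
for n in ("top","scene"):
    d=D[n]; m=masks(d["image"])
    y=biggest(m["yellow"]); g=biggest(m["green"]|0)
    for nm,c,z in(("cover",y,83),("box",g,85)):
        P=ray(d,c,z).astype(np.float32)
        r=cv2.minAreaRect(P); print(n,nm,r,cv2.boundingRect(c)); print(cv2.boxPoints(r).round(1).tolist())
    if n=="top":
        # dark rib inside cover
        k=np.zeros(d["image"].shape[:2],np.uint8); cv2.fillPoly(k,[cv2.convexHull(y)],1)
        k=cv2.erode(k,np.ones((9,9)))
        b=biggest((k>0)&~m["yellow"]); print("rib",cv2.minAreaRect(ray(d,b,105).astype(np.float32)))
    im=d["image"]; cv2.drawContours(im,[y],-1,(255,0,0),1); cv2.drawContours(im,[g],-1,(0,0,255),1)
    D[n]["vis"]=im
cv2.imwrite("pics/v1.png",cv2.resize(D["top"]["vis"][100:320,130:450],None,fx=2.4,fy=2.4))
E
```

```text
top cover ((482.58056640625, -153.34066772460938), (235.11314392089844, 152.41128540039062), 74.32737731933594) (276, 172, 130, 104)
[[377.5, -245.89999389648438], [524.2000122070312, -287.1000061035156], [587.7000122070312, -60.70000076293945], [441.0, -19.600000381469727]]
top box ((509.6951904296875, -49.03936767578125), (466.3968505859375, 165.3711395263672), 74.30750274658203) (170, 141, 241, 139)
[[367.0, -251.1999969482422], [526.2000122070312, -295.8999938964844], [652.4000244140625, 153.10000610351562], [493.20001220703125, 197.8000030517578]]
rib ((482.2328186035156, -151.01519775390625), (17.070545196533203, 91.58409118652344), 74.20979309082031)
scene cover ((487.7181091308594, -151.44837951660156), (237.610107421875, 150.58155822753906), 74.43775939941406) (150, 114, 116, 73)
[[383.29998779296875, -245.6999969482422], [528.4000244140625, -286.1000061035156], [592.0999755859375, -57.20000076293945], [447.1000061035156, -16.799999237060547]]
scene box ((615.4384765625, 82.42147827148438), (128.49647521972656, 270.1993713378906), 18.091096878051758) (197, 185, 146, 80)
[[512.4000244140625, 190.89999389648438], [596.2999877929688, -66.0], [718.5, -26.0], [634.5999755859375, 230.8000030517578]]
```

View pics/v1.png

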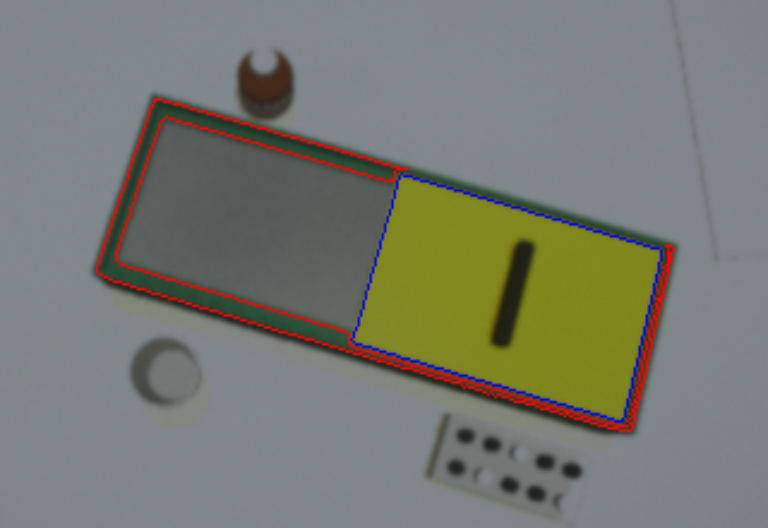

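```bash
cat >>h.py <<'E'
A=np.deg2rad(74.3); by=np.array([np.cos(A),np.sin(A),0]); bx=np.array([np.sin(A),-np.cos(A),0]); C=np.array([511.,-48.5,0])
def W(x,y,z): return C+x*bx+y*by+np.array([0,0,z])
def B(p): p=np.asarray(p)-C; return np.array([p@bx,p@by,p[2]]).round(1)
def quat(s=1): return R.from_matrix(np.c_[s*by,s*bx,[0,0,-1]]).as_quat()
E
python3 - <<'E'
from h import *
from station import arm,effector,solve_ik,readout
q0=np.array(readout.sense()["q"])
best=None
for s in(1,-1):
    ok=[solve_ik(W(*p),quat(s)) for p in[(0,-143,200),(0,-143,92),(0,95,92),(5,-190,58),(20,-30,58)]]
    print(s,[None if q is None else np.round(q,2).tolist() for q in ok])
E
```

```text
1 [[-0.08, 0.27, 0.48, 1.96, -0.15, 0.94, 0.19], [-0.12, 0.46, 0.54, 2.04, -0.35, 0.73, 0.37], [-0.21, 0.46, 0.1, 1.96, -0.07, 0.73, -0.34], [-0.18, 0.61, 0.76, 2.03, -0.63, 0.74, 0.69], [-0.04, 0.5, 0.18, 1.99, -0.14, 0.66, -0.04]]
-1 [[-0.68, 0.63, 1.36, 1.97, -0.7, 1.13, -2.43], [-0.61, 0.94, 1.35, 2.05, -1.07, 1.13, -2.16], [0.24, 0.5, -0.46, 1.94, 0.31, 0.77, 2.47], [-0.5, 1.07, 1.35, 2.04, -1.19, 1.17, -2.01], [-0.8, 1.08, 1.35, 2.02, -1.19, 1.18, -2.33]]
```

```bash
python3 - <<'E'
from h import *
from station import arm,effector,readout,optics
effector.gripper_close()
arm.goto(W(0,-146,200),quat())
arm.move_l(W(0,-146,93))
f0=np.array(readout.sense()["force"]); 
def rep(k):
    s=readout.sense(); print(k,round(s["t"],2),B(s["ee_pos"]),B(C+np.array(s["force"])-f0),flush=True)
rep("down")
for y in (-110,-60,0,50,80): arm.move_l(W(0,y,93),rate=110); rep(y)
d=optics.get_image("top"); cv2.imwrite("pics/push.png",d["image"])
P=ray(d,biggest(masks(d["image"])["yellow"]),83).astype(np.float32); print(B([*cv2.minAreaRect(P)[0],0]))
E
```

```text
down 4.71 [   0.6 -146.1   93.5] [0. 0. 0.]
-110 5.18 [   0.4 -109.5   93.5] [-0.5 -0.2 -0.4]
-60 5.79 [ -0.2 -59.8  92.8] [-0.5 -0.8 -1.4]
0 6.48 [-0.1 -0.  93. ] [-0.4 -0.3 -0.2]
50 7.09 [-0. 50. 93.] [-0.8 -1.2 -1.3]
80 7.52 [-0.1 80.4 93. ] [-0.4 -0.7 -1.1]
[ 1.6 -1.2  0. ]
```

```bash
python3 - <<'E'
from h import *
from station import arm,effector,readout,optics
f0=np.array(readout.sense()["force"])
for y in range(83,106,2):
    arm.move_l(W(0,y,93),rate=40); s=readout.sense(); f=B(C+np.array(s["force"])-f0)
    print(y,B(s["ee_pos"]),f,flush=True)
    if f[1]<-9: break
d=optics.get_image("scene"); e=optics.get_image("top"); cv2.imwrite("pics/push1.png",cv2.resize(np.vstack([d["image"],e["image"]]),None,fx=.78,fy=.78))
E
```

```text
83 [ 0.  82.8 93. ] [ 0.2 -1.  -0.4]
85 [ 0.1 84.1 93. ] [ 0.6 -3.8  1.2]
87 [ 0.1 86.8 93. ] [ 1.1 -3.4  0.9]
89 [ 0.  89.3 93. ] [ 0.2 -3.1  0. ]
91 [ 0.  91.2 93. ] [ 0.4 -3.1  0.3]
93 [ 0.1 91.4 93. ] [ 0.7 -7.2  2.4]
95 [ 0.3 91.6 93. ] [ -0.6 -11.5   3.6]
```

View pics/push1.png

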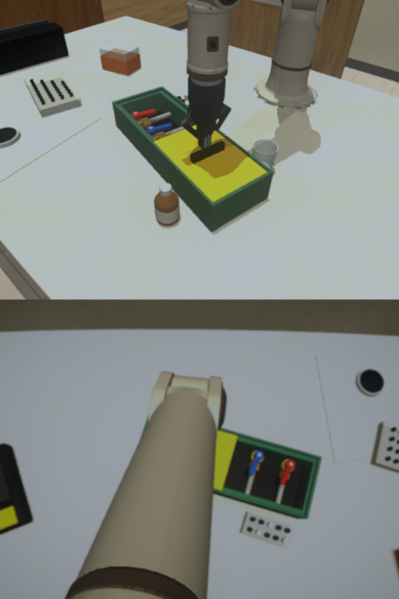

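```bash
cat >>h.py <<'E'
def handles(d):
    h=cv2.cvtColor(d["image"],cv2.COLOR_BGR2HSV).astype(int); H,S,V=h[...,0],h[...,1],h[...,2]
    k=np.zeros(H.shape,np.uint8); cv2.fillPoly(k,[proj(d,[W(x,y,66) for x,y in((-72,-225),(72,-225),(72,-2),(-72,-2))]).astype(np.int32)],1)
    out={}
    for n,m in(("red",(H<6)|(H>172)),("blue",abs(H-113)<15)):
        c=biggest(m&(S>110)&(V>50)&(k>0)); P=ray(d,c,66).astype(np.float32)
        Q=np.array([B([*p,66])[:2] for p in P]); r=cv2.minAreaRect(Q.astype(np.float32))
        vx,vy,x0,y0=cv2.fitLine(Q.astype(np.float32),cv2.DIST_L2,0,.01,.01).ravel(); 
        a=np.arctan2(-vy,-vx) if False else np.arctan2(vy,vx)
        lo,hi=Q.min(0),Q.max(0); out[n]=dict(rect=np.round([*r[0],*r[1],r[2]],1),axis=round(float(np.rad2deg(a)),1),lo=lo,hi=hi)
    return out
E
python3 - <<'E'
from h import *
from station import arm,effector,readout,optics
arm.move_l(W(0,80,93),rate=60); arm.move_l(W(0,80,150)); arm.goto(W(0,40,240),quat())
for n in("top","scene"):
    d=optics.get_image(n)
    if n=="top":
        im=d["image"].copy()
    try:
        for k,v in handles(d).items(): print(n,k,v)
    except Exception as e: print(n,e)
    P=ray(d,biggest(masks(d["image"])["yellow"]),83).astype(np.float32); Q=np.array([B([*p,0])[:2] for p in P]);print("cover",Q.min(0),Q.max(0))
s=proj(optics.get_image("top"),[W(45,-165,66),W(-13,-165,66),W(45,-78,66),W(-13,-78,66)])
for p in s: cv2.circle(im,tuple(int(round(v)) for v in p),1,(0,255,0),-1)
x0,y0=260,130
cv2.imwrite("pics/v2.png",cv2.resize(im[y0:y0+170,x0:x0+180],None,fx=3.5,fy=3.5))
E
```

```text
top max() iterable argument is empty
cover [-74.6 122.3] [ 78.3 226.5]
scene red {'rect': array([  28.3, -158. ,   42.2,   68.2,   88.4]), 'axis': -11.6, 'lo': array([  -5.8, -179.7]), 'hi': array([  62.1, -136.3])}
scene blue {'rect': array([ 28.8, -68.6,  36.6,  70.6,  83. ]), 'axis': -7.6, 'lo': array([ -6.9, -90.3]), 'hi': array([ 63.6, -52.1])}
cover [-69.9  -9.4] [ 81.7 227. ]
```

View pics/v2.png

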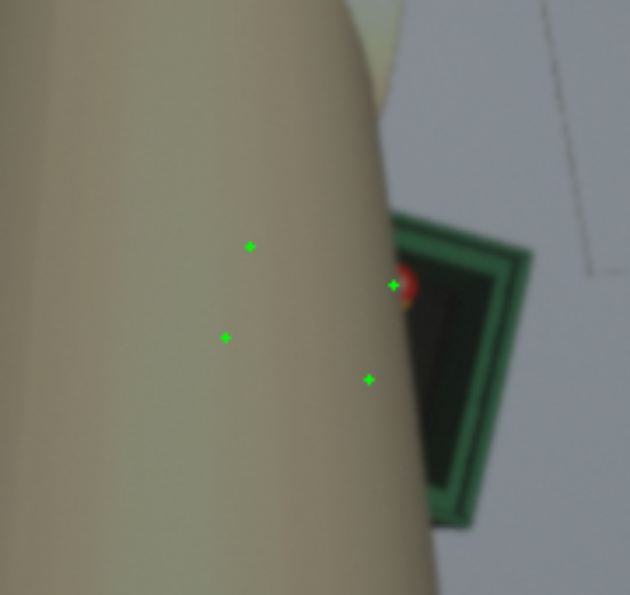

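```bash
python3 - <<'E'
from h import *; import pickle
d=pickle.load(open("d0.pkl","rb"))["top"]; d["image"]=cv2.imread("pics/push.png")
for k,v in handles(d).items(): print(k,v)
im=d["image"].copy()
for p in proj(d,[W(45,-165,66),W(-13,-165,66),W(45,-78,66),W(-13,-78,66)]): cv2.circle(im,tuple(int(round(v)) for v in p),1,(0,255,0),-1)
cv2.imwrite("pics/v3.png",cv2.resize(im[150:290,260:430],None,fx=4,fy=4))
E
```

```text
red {'rect': array([  23.6, -162.2,   26.7,   74.1,   77.7]), 'axis': -11.0, 'lo': array([ -12.1, -180.7]), 'hi': array([  61. , -149.5])}
blue {'rect': array([ 24.9, -73.2,  24. ,  73.6,  72.8]), 'axis': -11.3, 'lo': array([-11.6, -92.3]), 'hi': array([ 61. , -62.6])}
```

View pics/v3.png

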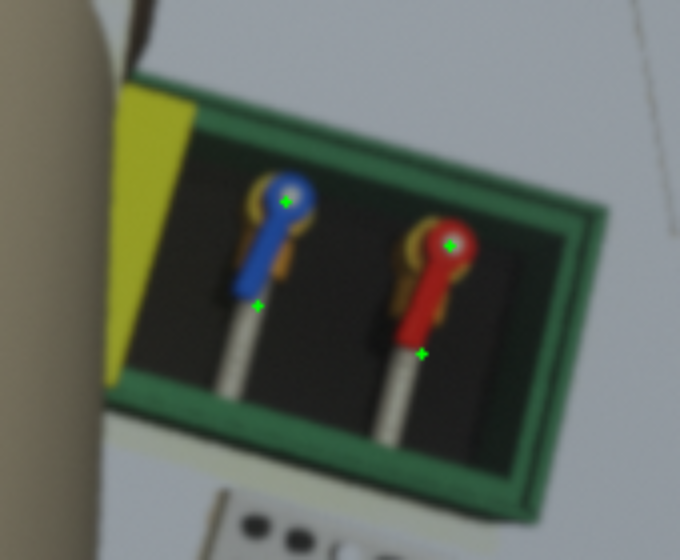

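```bash
python3 - <<'E'
from h import *
from station import arm,effector,readout,optics
def pt(th,extra,r=42):
    e=np.array([-np.cos(th),np.sin(th)]); n=np.array([np.sin(th),np.cos(th)])
    p=np.array([45,-165.5])+r*e-n*(7+11*n[1]+14.5*n[0]+extra); return W(*p,58.5)
p=pt(0,12); arm.goto(p+[0,0,140],quat()); arm.move_l(p+[0,0,40]); arm.move_l(p,rate=60)
f0=np.array(readout.sense()["force"])
def rep(k):
    s=readout.sense(); f=B(C+np.array(s["force"])-f0); print(k,round(s["t"],2),B(s["ee_pos"]),f,flush=True); return f
rep("down")
for th in np.arange(0.1,1.5,.15):
    arm.move_l(pt(th,0),rate=60); f=rep(round(th,2))
    if np.hypot(*f[:2])>20: break
for k in range(10):
    arm.move_l(pt(1.5+.03*k,0),rate=30); f=rep(round(1.5+.03*k,2))
    if f[0]<-9: break
E
```

```text
down 13.56 [   3.1 -195.7   58.5] [0. 0. 0.]
0.1 13.96 [   1.4 -179.7   58.7] [-0.7 -0.2 -0.9]
0.25 14.21 [  -1.  -175.6   58.6] [-0.7 -0.4 -0.1]
0.4 14.46 [  -2.4 -170.3   58.6] [ 0.4 -2.   0.5]
0.55 14.71 [  -3.5 -163.7   58.5] [-0.5 -1.3 -0.2]
0.7 14.97 [  -3.4 -156.8   58.4] [-1.  -1.2 -0.1]
0.85 15.23 [  -1.8 -149.9   58.4] [-0.1 -0.3 -0.2]
1.0 15.51 [   1.2 -143.    58.6] [-2.2  0.1  2.2]
1.15 15.78 [   6.1 -136.7   58.8] [-0.5 -0.2  4.3]
1.3 16.07 [  11.7 -131.4   58.9] [-1.6 -1.6  4.7]
1.45 16.36 [  18.4 -126.4   59.1] [-2.3 -1.4  6.3]
1.5 16.61 [  20.4 -125.2   59. ] [-1.9 -0.7  8. ]
1.53 16.86 [  21.7 -124.5   59.1] [-3.2 -1.4  8.4]
1.56 17.11 [  23.1 -123.9   59.1] [-2.4 -1.5  8.2]
1.59 17.36 [  24.7 -123.2   59.1] [-2.4 -1.1  9. ]
1.62 17.61 [  26.3 -122.5   59.1] [-3.1 -1.9  8.9]
1.65 17.86 [  27.9 -122.    59.1] [-3.9 -1.9  8.6]
1.68 18.11 [  29.6 -121.5   59.1] [-3.5 -0.6  8.4]
1.71 18.36 [  31.3 -121.1   59.1] [-3.9 -1.   9.5]
1.74 18.61 [  33.  -120.7   59.1] [-3.5 -0.5  8.3]
1.77 18.86 [  34.2 -120.5   59. ] [-5.2 -1.  11. ]
```

```bash
python3 - <<'E'
from h import *
from station import optics
d=optics.get_image("scene"); e=optics.get_image("wrist")
a=cv2.resize(d["image"][90:250,120:320],(700,560)); b=cv2.resize(e["image"],(700,525))
cv2.imwrite("pics/s4.png",a[:,:]); cv2.imwrite("pics/w4.png",b); cv2.imwrite("pics/c4.png",np.vstack([cv2.resize(a,(375,300)),cv2.resize(b,(375,281))]))
cv2.imwrite("pics/c4.png",np.hstack([cv2.resize(a,(400,320)),cv2.resize(b,(400,320))]))
E
```

```text
(no output)
```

View pics/c4.png

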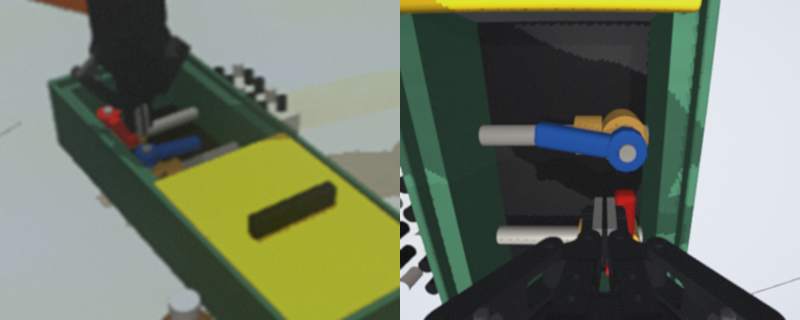

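```bash
python3 - <<'E'
from h import *
from station import arm,readout,optics
s=readout.sense(); b=B(s["ee_pos"]); print(b,B(C+np.array(s["force"])),np.round(s["torque"],2))
for z in (60.5,62):
    arm.move_l(W(b[0]-.5,b[1],z),rate=30); s=readout.sense(); print(B(s["ee_pos"]),B(C+np.array(s["force"])),np.round(s["torque"],2),flush=True)
for x in range(int(b[0]),int(b[0])+10):
    arm.move_l(W(x,b[1],62),rate=30); s=readout.sense(); f=B(C+np.array(s["force"])); print(B(s["ee_pos"]),f,np.round(s["torque"],2),flush=True)
    if f[0]<-9 or f[2]>14: break
d=optics.get_image("wrist"); cv2.imwrite("pics/w5.png",d["image"][150:384,100:412])
E
```

```text
[  34.2 -120.5   59. ] [-3.7 -1.6 10.3] [ 0.02  0.79 -0.09]
[  33.5 -119.8   60.2] [ 0.2  0.  -0.5] [ 0.03 -0.03 -0.01]
[  33.7 -120.3   61.8] [-0.4 -0.4 -0.5] [-0.01 -0.04  0.04]
[  34.  -120.5   61.9] [ 0.3 -0.3  0.3] [-0.    0.01  0.02]
[  34.7 -120.5   61.9] [-0.4 -0.  -0.1] [ 0.09  0.29 -0.04]
[  34.8 -120.5   61.7] [-4.8  0.8  2.2] [ 0.27  1.1  -0.06]
[  35.  -120.5   61.6] [-7.4  1.   4.4] [ 0.45  1.51 -0.01]
[  35.1 -120.4   61.5] [-8.4  0.   7. ] [0.55 1.94 0.  ]
[  35.3 -120.5   61.4] [-11.8   0.3   8.4] [0.73 2.34 0.03]
```

```bash
python3 - <<'E'
from h import *
from station import arm,readout,optics
arm.move_l(W(20,-122,62),rate=60); arm.move_l(W(20,-122,180)); arm.goto(W(0,-180,300),quat())
arm.pause(.3)
s=readout.sense(); w=optics.get_image("wrist"); print(s["t"])
T=np.array(w["T_tool_cam"]); Rt=R.from_quat(s["tool_rot"]); 
w["origin"]=np.array(s["ee_pos"])+Rt.apply(T[:3,3]); w["orientation"]=(Rt*R.from_matrix(T[:3,:3])).as_quat()
for k,v in handles(w).items(): print("wrist",k,v)
sc=optics.get_image("scene")
for k,v in handles(sc).items(): print("scene",k,v)
im=w["image"].copy()
for p in proj(w,[W(45,-165,66),W(45,-107,66),W(45,-78,66),W(-13,-78,66)]): cv2.circle(im,tuple(int(round(v)) for v in p),2,(0,255,0),-1)
cv2.imwrite("pics/w6.png",im)
E
```

```text
23.3083
wrist red {'rect': array([  46.5, -143.2,   24.3,   72.2,    6.6]), 'axis': -88.5, 'lo': array([  36.9, -179.2]), 'hi': array([  61.5, -107.3])}
wrist blue {'rect': array([ 24.9, -77. ,  22.8,  69.6,  85.4]), 'axis': -9.8, 'lo': array([ -9.5, -90. ]), 'hi': array([ 59.4, -63.5])}
scene red {'rect': array([  50.6, -137.7,   84. ,   23.6,   89.4]), 'axis': 86.1, 'lo': array([  38.5, -179.7]), 'hi': array([ 62.1, -95.8])}
scene blue {'rect': array([ 28.5, -71.6,  36.8,  70.9,  87.2]), 'axis': -10.7, 'lo': array([ -6.9, -91.1]), 'hi': array([ 63.6, -52.1])}
```

View pics/w6.png

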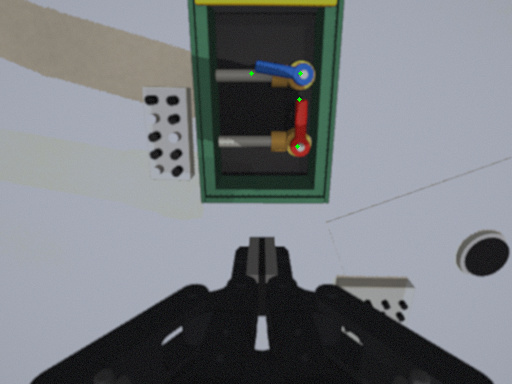

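```bash
cat >ang.py <<'E'
from h import *
from station import readout,optics
s=readout.sense(); w=optics.get_image("wrist")
T=np.array(w["T_tool_cam"]); Rt=R.from_quat(s["tool_rot"]); w["origin"]=np.array(s["ee_pos"])+Rt.apply(T[:3,3]); w["orientation"]=(Rt*R.from_matrix(T[:3,:3])).as_quat()
for n,cam in(("wrist",w),("top",optics.get_image("top"))):
    h=cv2.cvtColor(cam["image"],cv2.COLOR_BGR2HSV).astype(int); m=((h[...,0]<6)|(h[...,0]>172))&(h[...,1]>110)&(h[...,2]>50)
    yx=np.argwhere(m); Q=np.array([B([*p,66])[:2] for p in ray(cam,yx[:,::-1],66)])
    Q=Q[(abs(Q[:,0]-40)<60)&(abs(Q[:,1]+150)<60)]
    if len(Q)<30: print(n,"hidden",len(Q)); continue
    bar=Q[(Q[:,1]>-146)&(Q[:,1]<-112)]; sl=np.polyfit(bar[:,1],bar[:,0],1)[0]
    hub=Q[Q[:,1]<-155]; print(n,len(Q),"theta bar",1.571+sl,"hub",hub.mean(0),"tip",Q[Q[:,1]>-120].mean(0), "bar x mean",bar[:,0].mean())
    G=masks(cam["image"])["green"]; g=ray(cam,biggest(G),85).astype(np.float32); print("  box x range",[np.round(np.percentile([B([*p,0])[i] for p in g],[1,99]),1) for i in(0,1)])
E
python3 ang.py
```

```text
wrist 714 theta bar 1.5756031128575985 hub [  48.37811159 -166.1193133 ] tip [  48.18251748 -113.52377622] bar x mean 48.12583333333333
  box x range [array([-77.4,  84.6]), array([-233.5,   -8. ])]
top 278 theta bar 1.5964549095635518 hub [  47.07920792 -167.18118812] tip [  46.58979592 -113.52653061] bar x mean 46.244615384615386
  box x range [array([-83.2,  81.6]), array([-233.9,  231.8])]
```

```bash
python3 - <<'E'
from h import *; import pickle
from station import optics,readout
D=pickle.load(open("d0.pkl","rb"))
t=optics.get_image("top"); s=optics.get_image("scene")
for n,d in(("top",t),("scene",s)):
    P=ray(d,biggest(masks(d["image"])["yellow"]),83); Q=np.array([B([*p,0])[:2] for p in P]); print(n,"cover",Q.min(0),Q.max(0))
try: print(handles(t)["blue"])
except Exception as e: print(e)
im=np.vstack([np.hstack([D["scene"]["image"],s["image"]]),np.hstack([D["top"]["image"],t["image"]])]); cv2.imwrite("pics/f.png",cv2.resize(im,(790,592)))
E
```

```text
top cover [-75.4  -9.7] [ 78.4 226.5]
scene cover [-70.   -8.9] [ 81.7 227. ]
{'rect': array([ 24.9, -73.2,  24. ,  73.6,  72.8]), 'axis': -11.4, 'lo': array([-11.6, -92.3]), 'hi': array([ 60.7, -62.6])}
```

View pics/f.png

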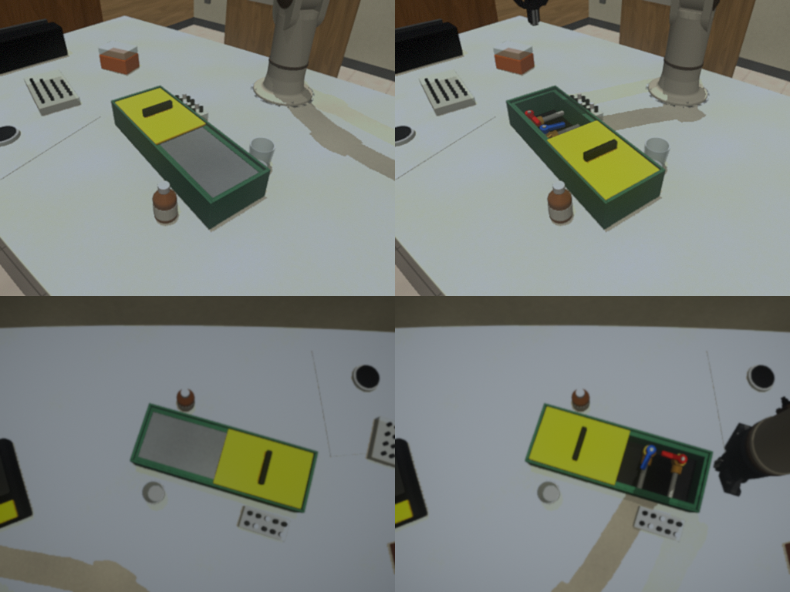

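The cover is at the stop, the red handle is shut, and the blue handle and loose items haven't moved.

```bash
python3 -c "
from station import sign_off,readout
print(readout.sense()['t']); sign_off()"
```

```text
23.6083
the job is handed in; nothing more can be done
```

I pushed the cover by its rib fully aside, then swung the red handle shut with the closed fingertips. I then retreated to about 300 mm and signed off at 23.6 s.

**Cover:** It met the end stop, with the push force rising to about 11 N while the fingertips no longer advanced. In both the top and scene views its centre is at about box y +109 mm. The stop is nominally at +110 mm.

**Red handle:** It measured 1.576 rad in the wrist view and 1.596 rad in the top view, against 1.57 for fully shut. The small disagreement is within calibration error. It also stopped firmly under about 12 N.

**Blue handle and loose items:** The blue handle gave the same reading before and after in the top view (axis −11.3° and −11.4°). The bottle, beaker and rack look unmoved in the before and after pictures; I compared these by eye only.

**Unexpected contact:** While turning the handle, the force reading showed about 8–11 N upward on the tool. I did not find out what it was touching. It fell to zero when I raised the tip about 1–2 mm, but about 8 N returned during the final press against the stop. This was well under the 40 N limit.

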